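# Wind the bench burner to its end stop with the removable crank

### The job

Take the loose crank from its wooden rest board, fit it fully home on the square shaft of the gearbox and wind it clockwise (seen from above) until the burner's carriage has run up against the end stop of its slide. Then lift the crank off and stand it gently back on the rest board, upright on its hub. Feel your way: never force the crank, neither when fitting it nor at the stop, move the burner by the crank alone, and leave the other things on the bench where they are.

Things in the scene. Friction and masses are not known exactly. Their poses are not given: they have to be found in the camera images.
- crank_hub (a point): Centre of the hub of the loose steel crank (0.43 kg), which stands by itself. The hub is an upright square block 36 x 36 x 60 mm; this point is on its axis, 30 mm above its foot. z up the hub, x along the arm: a flat bar 18 mm wide, 30 to 38 mm above the foot, out of the hub's +x face. The +y and -y flats are bare, free to be grasped from above over the full height.
- crank_foot (a point): Centre of the crank hub's underside, axes as crank_hub. Here opens the square socket: 18 mm across, 25 mm deep, mouth flared by 1.5 mm, its sides parallel to the hub's flats.
- crank_knob (a point): Centre of the crank's upright wooden knob: cylinder 22 mm in diameter, 40 mm tall, standing on the arm's end 75 mm from the hub's axis; it spins freely on its pin. Its centre is 60 mm above the hub's foot, its top 80 mm. More than about 15 N on the knob against the stop is too much. (The orientation given is the knob's own.)
- gearbox: Grey gearbox fixed to the bench, 100 x 100 mm, flat top 50 mm above the bench. Origin on the drive shaft's axis at bench height; z up, y along the slide's bed towards the burner. Clockwise turning of the shaft (seen from above) drives the burner away from the gearbox, 15 mm per radian, to a hard stop 1.8 to 3.3 rad from the start. The crank is fully home when its foot rests on the top.
- shaft_tip (a point): Centre of the end of the upright steel drive shaft, 72 mm above the bench; axes as the gearbox's. The shaft is 16 mm square and stands 22 mm out of the gearbox top; its last 2 mm are 13 mm square. The angle of its flats differs each time, is not measured and must be seen or felt. It turns stiffly (about 0.15 N m, 2 N at the knob) and stays where it is left.
- carriage_face (a point): Middle of the front face of the burner's carriage, 32 mm above the bench. The carriage is an 85 x 80 mm aluminium block carrying a black bench burner, together about 190 mm high; it slides along the gearbox's +y and starts 27 to 50 mm short of the end stop. Its middle stays 285 mm or more from the shaft.
- stop_face (a point): Middle of the end stop's face, 32 mm above the bench, 380 mm from the shaft axis; axes as the gearbox's. The carriage is home when its face meets this one (distance along the bed 0).
- rest_top (a point): Centre of the upper face of the flat wooden rest board, 160 x 160 mm, 15 mm thick, fixed to the bench. The crank starts standing upright near its middle and must be put back on it.
- candlestick: Blue glass candlestick with a blue candle, 70 mm across, 150 mm tall, origin at its foot. A bystander.
- matchbox: White matchbox 36 x 56 x 16 mm lying flat, origin under its centre. A bystander.
- screwdriver: Screwdriver with a dark wooden handle, about 170 mm long, lying flat. A bystander.
There are look-alikes about, which are no part of the job. Of the things that look like the part that bears crank_hub, the smaller one is meant. There is more than one size of the part that bears rest_top; the job needs the larger.

How it is judged (in metres and radians):
On the way, in this order (a step that is already met when the one before it is completed fails the run):
1. the crank is fully home on the square shaft (z of crank_hub in the frame of gearbox below 0.083 m and horizontal distance between crank_hub and gearbox below 0.005 m and angle between crank_hub's own z axis and vertical below 0.08 rad), for 0.1 s.
2. with the crank still home on the shaft, the carriage is wound to the end stop (all of step 1 and y of carriage_face in the frame of stop_face above -0.0025 m), for 0.1 s.
At the end, for the whole second after the job is handed in: The carriage stands within 2.5 mm of the end stop; the crank stands upright (within 6 degrees) and still on its foot on the rest board, hub axis within 70 mm of the board's middle along both its edges, released (y of carriage_face in the frame of stop_face above -0.0025 m and x of crank_hub in the frame of rest_top between -0.07 and 0.07 m and y of crank_hub in the frame of rest_top between -0.07 and 0.07 m and z of crank_hub in the frame of rest_top between 0.026 and 0.034 m and angle between crank_hub's own z axis and vertical below 0.1 rad and linear speed of crank below 0.02 m/s); the robot touches nothing.
It fails at once if the crank is pressed on the shaft's end so hard, before it has slipped over it, that their contact forces sum to more than 100 N (a push of some 25 N) (contact force between crank and gearbox above 100 N and z of crank_hub in the frame of gearbox above 0.099 m).
It fails at once if the crank is forced: contact forces between it and the gearbox with its shaft sum to more than 200 N (as from some 25 N at the knob against the stop) (contact force between crank and gearbox above 200 N).
It fails at once if the crank is banged down on the rest board (more than 120 N) (contact force between crank and rest above 120 N).
It fails at once if the robot pushes the burner or its carriage (contact force between the arm and carriage above 1 N).
It fails at once if a bystander is moved by more than 20 mm (distance of any of candlestick, matchbox, screwdriver from where it was at the start of the episode above 0.02 m).
It also fails if it takes over 72 s, if anything falls off the work surface, if the arm or the gripper's body presses on something with over 40 N, if the wrist force passes 120 N, or if a joint passes its speed limit or range.

### The arm

A 7-joint arm with a two-finger parallel gripper is mounted at the origin on the work surface. World frame = base frame: x ahead of the robot, y to its left, z up, the work surface at z = 0. Lengths are in m, angles in degrees, forces in N, time in s.
With the tool pointing down it reaches from about 0.4 to 0.875 m from the base axis. Payload 6.5 kg.
Tool frame: the origin (TCP) lies midway between the tips of the shut fingers; the grasp point (between the pads) lies arm.tcp_to_grasp behind it (arm.tcp_to_grasp is the distance from the TCP to the grasp point, in m); z points along the fingers, y is the line along which they close (so a half turn about z gives the same grasp; the last joint's range is limited). The gripper opens to 88 mm and grips with 3 to 60 N. Pads are 18 mm wide; open, the fingers measure 123 mm over their backs; the gripper's body (75 mm by 187 mm) begins 45 mm behind the grasp point.
Start: joints at [73.442, 30.733, -0.252, 88.115, 0.149, 61.152, -4.079], TCP at [0.144, -0.634, 0.239] pointing down, gripper open.
Joint ranges: [-154.64, 154.64], [-21.42, 123.67], [-72.66, 72.17], [13.99, 137.28], [-74.86, 254.86], [10.95, 109.41], [-158.01, 158.01]. Speed limits (degrees/s): [136.94, 136.94, 180, 180, 180, 180, 180].

### API

Orientations are given as [roll, pitch, yaw] about the fixed x, y, z axes, in that order (R = Rz(yaw) Ry(pitch) Rx(roll)).
In Python, from plant import arm, imaging gives the robot as it stands.
- The arm moves only by the tool send_rows, never from a script. Its argument "deltas" is a list of rows, each a list of 3 entries, a list of its own where there are three numbers: the shift along the tool's x, y, z in mm, then the turn, a rotation vector about the tool's x, y, z in degrees, then the opening, from 0 (shut) to 1 (fully open). A call has 1 to 5 rows; each row is the pose to reach, as a shift and turn from the pose commanded when the call began, along the tool's axes at that moment; what a row does not reach only later rows make up. A row lasts 1/10 s, in which the tool goes at most 50 mm and 8.59 degrees, less where a joint would pass 70% of its speed; a pose out of reach is approached as far as the arm can. A call with a gripper value outside its range is refused whole. The fingers move at their own pace and stop on an object; the grip force is fixed at half the most. Time passes only in rows, so rows that repeat a pose let the fingers close. It gives the time, the measured TCP pose, the force, the opening and the grip force at its end, in the units of the state.
- arm.observe(): the state, without advancing time (a new reading comes with each control period).
- imaging.capture(name): name is "side" or "top" or "wrist"; returns a dict with "frame" (480x640x3 uint8, red, green, blue), "depth" (480x640 float32, m along the optical axis (not along the pixel's ray), 0 where there is no reading), "K" (3x3 intrinsics, pixels), "distortion" ([k1, k2, p1, p2, k3] as OpenCV has them; the pictures are not rectified), "eye" and "attitude" of the camera in the world. Camera axes: x right, y down, z forward; pixel columns grow to the right and rows downward; lengths in m; the calibration is good to about 2 mm. A picture is of the moment at which its call begins.
- arm.hand_in(): hands the job in; it is judged then, once.
The state is a dict: "clock": time; "q": joint angles; "qvel": joint speeds; "joint_efforts": joint torques, N m; "tcp_pos": TCP position; "tcp_rot": TCP orientation; "ft_force": force on the tool from outside, world axes, zero at the start; "wrist_torque": the same for the moment, N m; "grip_width": opening from 0.0 (shut) to 1.0 (fully open); "grip_force": force on a finger pad.
Only numpy, scipy, OpenCV 4.12 (cv2) and the standard library are available. Lean on these libraries where they do the work, as an engineer would, in place of code of your own. Each camera call takes 0.05 s, during which the arm holds its last target. There are 200 camera calls.

## Working session

There is one attempt and no reset: what is moved stays moved. The work goes in short steps, Python scripts to look and compute and a tool call to move; the robot and the scene stay as the last step left them, time stands still between calls to the robot, and variables do not carry over. Pictures are saved under pics/ and viewed, at most 10 in all, crops included, and the job is handed in when it is done.

Besides the shell and the picture viewer there is one more tool, called as name(argument=value, ...) on one line, values as JSON. send_rows: Moves the arm, as the interface text tells. Its arguments: {"type":"object","properties":{"deltas":{"type":"array","items":{"type":"array"}}},"required":["deltas"]}

```bash
mkdir -p pics; ls; cat > h.py <<'E'
import numpy as np, cv2, json
from plant import arm, imaging
def cap(n):
    c=imaging.capture(n); np.savez('/tmp/%s.npz'%n, **{k:np.array(v) for k,v in c.items()}); return c
E
python3 - <<'E'
from h import *
print(arm.observe(), arm.tcp_to_grasp)
for n in('side','top'):
    c=cap(n); print(n,c['eye'],c['attitude'],c['K'],c['distortion'])
    cv2.imwrite(f'pics/{n}0.png',c['frame'][:,:,::-1])
E
```

```text
pics
{'clock': 0.0, 'q': array([73.44150217, 30.77833765, -0.25304115, 88.16996678,  0.15098722,
       61.15207556, -4.07738653]), 'qvel': array([-0.01517537, -0.01352714, -0.00689322, -0.07350743, -0.10712826,
       -0.0363857 , -0.04006172]), 'joint_efforts': array([ 6.14380788e-04, -5.70961118e+01,  9.91429612e-01, -2.51594442e+01,
       -5.61243994e-02,  1.79528858e-02,  1.76899248e-04]), 'tcp_pos': array([ 0.1434495 , -0.63334416,  0.23783477]), 'tcp_rot': array([-1.79900387e+02,  9.74484858e-03,  1.27715993e+01]), 'ft_force': array([ 0.05023287, -0.60706448,  0.157908  ]), 'wrist_torque': array([ 0.00015693, -0.02982509, -0.00472234]), 'grip_force': 0.0, 'grip_width': 0.9974288547558127} 0.0187
side [ 0.31461631 -1.1928116   1.16709393] [-130.45440962   -1.28576048  -10.26294003] [[603.66964988   0.         314.43951786]
 [  0.         603.66964988 240.31328849]
 [  0.           0.           1.        ]] [-0.14754893  0.          0.          0.          0.        ]
top [0.4348619  0.0330787  1.16052439] [-175.09957939   -0.56595153  -89.16811025] [[516.80688954   0.         314.67408672]
 [  0.         516.80688954 235.603023  ]
 [  0.           0.           1.        ]] [-0.00483527  0.          0.          0.          0.        ]
```

View pics/top0.png

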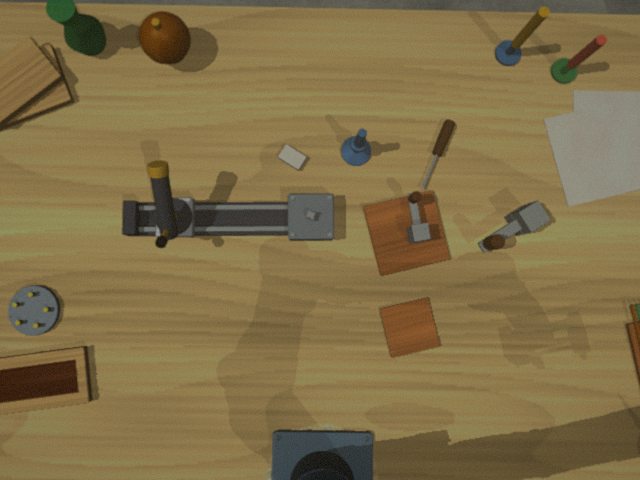

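View pics/side0.png

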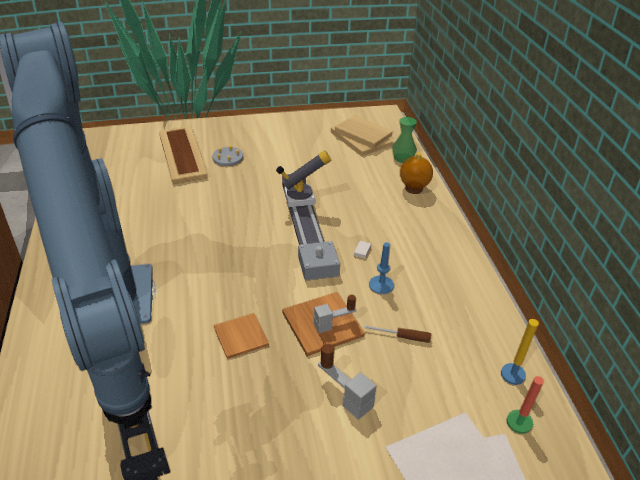

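The top view shows the crank on the larger board: hub about (420,232), knob (414,197). The shaft is about (312,215), the gearbox about (311,217) and the carriage about (172,217) with its stop on the left. The oversize crank look-alike is on the right.

```bash
cat >> h.py <<'E'
from scipy.spatial.transform import Rotation as R
def ray(c,px,z):
    p=cv2.undistortPoints(np.array(px,float).reshape(-1,1,2),c['K'],np.array(c['distortion'])).reshape(-1,2)
    d=np.c_[p,np.ones(len(p))]@R.from_euler('xyz',c['attitude'],degrees=True).as_matrix().T
    e=np.array(c['eye']); return e+d*((z-e[2])/d[:,2])[:,None]
def go(x,y,z,yaw=None,cmd=None):
    "delta in tool axes (mm, deg) from present pose to tool-down pose"
    s=arm.observe(); p,r=cmd if cmd else (s['tcp_pos'],s['tcp_rot']); A=R.from_euler('xyz',r,degrees=True)
    yaw=r[2] if yaw is None else yaw
    B=R.from_euler('xyz',[180,0,yaw],degrees=True)
    print('d',np.round(A.inv().apply(np.array([x,y,z])-p)*1000,1),'rot',np.round((A.inv()*B).as_rotvec(degrees=True),2))
def st():
    s=arm.observe(); print(round(s['clock'],2),'p',np.round(s['tcp_pos'],4),'r',np.round(s['tcp_rot'],2),'q1,q7',np.round(s['q'][[0,6]],1),'F',np.round(s['ft_force'],1),'T',np.round(s['wrist_torque'],2),'w',round(s['grip_width']*88,1),'gf',round(s['grip_force'],1)); return s
E
python3 - <<'E'
from h import *
c=dict(np.load('/tmp/top.npz'))
for n,px,z in [('hub',(420,232),.075),('knob',(414,197),.095),('shaft',(312,215),.072),('gb',(311,217),.05),('candle',(356,153),.0),('board',(407,233),.015),('stop',(135,217),.05),('match',(293,157),.01)]:
    print(n,np.round(ray(c,[px],z)[0],3))
g=cv2.cvtColor(c['frame'],cv2.COLOR_RGB2HSV)
print(g[217,295],g[232,420],g[215,312],g[232,390],g[300,250])
E
```

```text
hub [ 0.539 -0.199  0.075]
knob [ 0.61  -0.182  0.095]
shaft [0.572 0.03  0.072]
gb [0.57  0.032 0.05 ]
candle [ 0.726 -0.069  0.   ]
board [ 0.542 -0.183  0.015]
stop [0.565 0.412 0.05 ]
match [0.711 0.075 0.01 ]
[83 10 98] [ 35  14 110] [ 43  16 114] [ 14 174 114] [ 20 123 145]
```

send_rows(deltas=[[[40,-28,-10],[0,0,0],1],[[80,-56,-20],[0,0,0],1],[[120,-84,-30],[0,0,0],1],[[160,-112,-30],[0,0,0],1],[[200,-140,-30],[0,0,0],1]])

```text
clock: 0.6
tcp_pos: [0.3088, -0.4515, 0.2689]
tcp_rot: [180.0, -0.0, 12.8]
ft_force: [0.5, -0.6, -0.3]
grip_width: 1.0
grip_force: 0.0
```

send_rows(deltas=[[[40,-28,0],[0,0,0],1],[[80,-56,0],[0,0,0],1],[[120,-84,0],[0,0,0],1],[[150,-112,0],[0,0,0],1],[[182,-128,0],[0,0,0],1]])

```text
clock: 1.1
tcp_pos: [0.4575, -0.2853, 0.2685]
tcp_rot: [-179.9, 0.0, 12.9]
ft_force: [0.3, -0.4, 0.5]
grip_width: 0.997
grip_force: 0.0
```

send_rows(deltas=[[[34,-24,0],[0,0,0],1],[[64,-45,0],[0,0,0],1],[[70,-68,0],[0,0,0],1],[[70,-68,0],[0,0,0],1],[[70,-68,0],[0,0,0],1]])

```text
clock: 1.6
tcp_pos: [0.5098, -0.2066, 0.2684]
tcp_rot: [180.0, 0.0, 12.8]
ft_force: [0.4, -0.3, 0.7]
grip_width: 0.996
grip_force: 0.0
```

```bash
python3 - <<'E'
from h import *
st()
c=cap('wrist'); print(c['eye'],c['attitude'],c['K'],c['distortion'])
cv2.imwrite('pics/w1.png',c['frame'][:,:,::-1])
E
```

```text
1.6 p [ 0.5098 -0.2066  0.2684] r [1.7999e+02 5.0000e-02 1.2800e+01] q1,q7 [ 27.7 -64.4] F [ 0.4 -0.3  0.7] T [-0.    0.02 -0.05] w 87.6 gf 0.0
[ 0.58057483 -0.19245528  0.41515948] [ 1.63661317e+02 -3.24030104e-02 -7.72110069e+01] [[333.9124677    0.         313.27158325]
 [  0.         333.9124677  234.05923013]
 [  0.           0.           1.        ]] [-0.05627633  0.          0.          0.          0.        ]
```

View pics/w1.png

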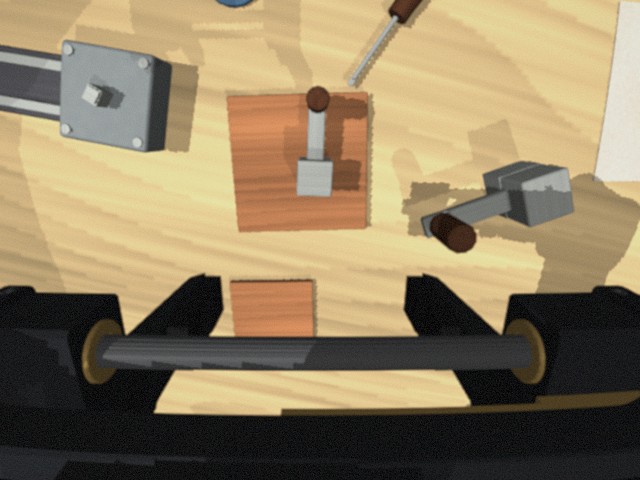

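The wrist view shows the hub at (315,178), the knob at (317,98), the gearbox centred near (112,96) and the shaft at (97,93), which looks skewed. I'll refine these with depth.

```bash
cat >> h.py <<'E'
def cloud(c):
    h,w=c['depth'].shape; v,u=np.mgrid[:h,:w]
    p=cv2.undistortPoints(np.stack([u,v],-1).reshape(-1,1,2).astype(float),c['K'],np.array(c['distortion'])).reshape(h,w,2)
    d=np.dstack([p,np.ones((h,w))])*c['depth'][...,None]
    P=d@R.from_euler('xyz',c['attitude'],degrees=True).as_matrix().T+np.array(c['eye']); P[c['depth']<=0]=0
    return P
def face(P,xy,rad,z0,z1):
    m=(np.hypot(P[...,0]-xy[0],P[...,1]-xy[1])<rad)&(P[...,2]>z0)&(P[...,2]<z1)
    q=P[m]; (cx,cy),(w,h),a=cv2.minAreaRect((q[:,:2]*1000).astype(np.float32))
    print('n',len(q),'z',np.round(np.median(q[:,2]),4),'rect',np.round([cx,cy,w,h,a],1),'mean',np.round(q[:,:2].mean(0)*1000,1)); return q
E
python3 - <<'E'
from h import *
c=dict(np.load('/tmp/wrist.npz')); P=cloud(c)
face(P,(.539,-.199),.03,.068,.082); face(P,(.61,-.182),.03,.088,.1)
face(P,(.572,.03),.025,.066,.078); face(P,(.572,.03),.085,.045,.055)
face(P,(.542,-.183),.13,.012,.019)
E
```

```text
n 1268 z 0.0758 rect [ 540.8 -202.9   36.5   35.8   11.6] mean [ 541.3 -202.7]
n 490 z 0.0955 rect [ 614.4 -189.    21.4   21.5   86.2] mean [ 614.2 -189.1]
n 318 z 0.072 rect [573.9  30.8  17.7  16.8  72.4] mean [574.4  29.3]
n 8590 z 0.0507 rect [574.   30.3 100.7 101.6   1.4] mean [575.8  27.7]
n 16064 z 0.0159 rect [ 556.7 -180.5  186.2  161.    14.9] mean [ 547.4 -180.7]
```

send_rows(deltas=[[[11,-46,10],[0,0,0],1],[[22,-92,25],[0,0,0],1],[[32,-138,45],[0,0,0],1],[[41,-182,60],[0,0,0],1],[[47,-212,68],[0,0,0],1]])

```text
clock: 2.15
tcp_pos: [0.5082, 0.0123, 0.1995]
tcp_rot: [-180.0, 0.1, 12.8]
ft_force: [0.2, -0.2, 0.2]
grip_width: 0.997
grip_force: 0.0
```

send_rows(deltas=[[[0,0,0],[0,0,0],1]])

```text
clock: 2.25
tcp_pos: [0.5082, 0.0143, 0.1997]
tcp_rot: [-179.9, 0.1, 13.1]
ft_force: [-0.4, -0.5, -0.3]
grip_width: 0.998
grip_force: 0.0
```

```bash
python3 - <<'E'
from h import *
st()
c=cap('wrist'); P=cloud(c)
face(P,(.574,.03),.085,.045,.055); q=face(P,(.574,.03),.025,.0695,.075); q=face(P,(.574,.03),.025,.055,.075)
m=(np.hypot(P[...,0]-.574,P[...,1]-.03)<.02)
v,u=np.nonzero(m); print(u.min(),u.max(),v.min(),v.max())
cu,cv_=int(u.mean()),int(v.mean()); f=c['frame'][cv_-50:cv_+50,cu-60:cu+60,::-1]; print(cu-60,cv_-50)
cv2.imwrite('pics/shaft.png',cv2.resize(f,None,fx=6,fy=6,interpolation=cv2.INTER_CUBIC))
E
```

```text
2.25 p [0.5082 0.0143 0.1997] r [-1.7988e+02  9.0000e-02  1.3060e+01] q1,q7 [  8.3 -91.2] F [-0.4 -0.5 -0.3] T [-0.04  0.01  0.03] w 87.9 gf 0.0
n 13196 z 0.0508 rect [574.   31.1 100.7 101.    1.6] mean [576.1  31.5]
n 415 z 0.0724 rect [574.2  30.9  16.   16.1  69. ] mean [574.3  30.9]
n 419 z 0.0724 rect [574.2  30.9  16.   16.1  69. ] mean [574.3  30.9]
288 334 118 165
250 91
```

View pics/shaft.png

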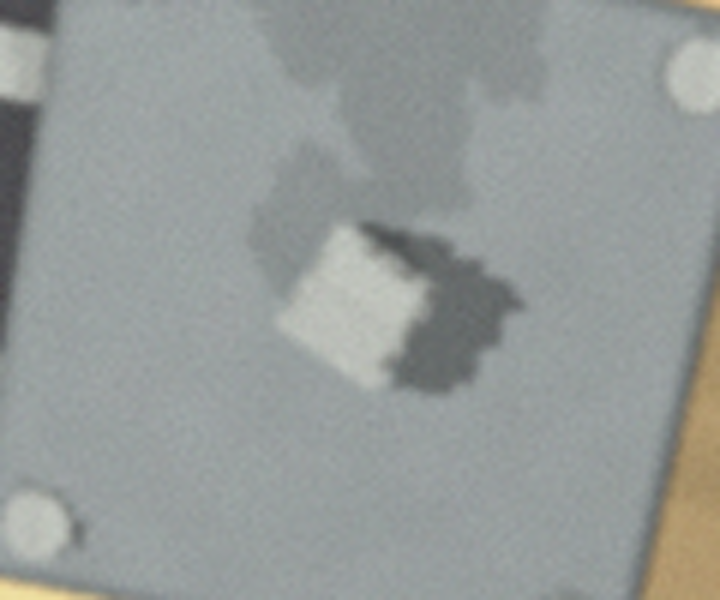

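The close view confirms the square shaft tip at crop centre (357,307), with its flats at about 69° (mod 90). Next I go back and grasp the crank.

send_rows(deltas=[[[-4,45,0],[0,0,1.9],1],[[-8,90,0],[0,0,1.9],1],[[-12,135,0],[0,0,1.9],1],[[-15,180,0],[0,0,1.9],1],[[-17,219,0],[0,0,1.9],1]])

```text
clock: 2.8
tcp_pos: [0.5399, -0.213, 0.2012]
tcp_rot: [179.9, 0.0, 10.5]
ft_force: [0.6, 0.1, -0.2]
grip_width: 0.999
grip_force: 0.0
```

send_rows(deltas=[[[0,0,40],[0,0,0],1],[[0,0,70],[0,0,0],1],[[0,0,80],[0,0,0],1],[[0,0,80],[0,0,0],1]])

```text
clock: 3.2
tcp_pos: [0.5396, -0.2082, 0.1198]
tcp_rot: [-180.0, 0.1, 10.7]
ft_force: [-0.2, -0.4, -0.4]
grip_width: 1.002
grip_force: 0.0
```

```bash
python3 - <<'E'
from h import *
st(); go(.5408,-.2029,.041,11.2)
E
```

```text
3.2 p [ 0.5396 -0.2082  0.1198] r [-1.7998e+02  1.5000e-01  1.0740e+01] q1,q7 [ 25.5 -70.5] F [-0.2 -0.4 -0.4] T [-0.01  0.03  0.06] w 88.2 gf 0.0
d [ 2.4 -5.  78.8] rot [-0.02  0.15 -0.46]
```

send_rows(deltas=[[[2,-5,25],[0,0,-0.5],1],[[2,-5,50],[0,0,-0.5],1],[[2,-5,70],[0,0,-0.5],1],[[2,-5,78],[0,0,-0.5],1],[[2,-5,78],[0,0,-0.5],1]])

```text
clock: 3.7
tcp_pos: [0.5423, -0.2018, 0.0432]
tcp_rot: [180.0, -0.0, 11.3]
ft_force: [-0.7, -0.1, 0.5]
grip_width: 0.999
grip_force: 0.0
```

send_rows(deltas=[[[0,0,0],[0,0,0],0.6],[[0,0,0],[0,0,0],0.3],[[0,0,0],[0,0,0],0.3],[[0,0,0],[0,0,0],0.3],[[0,0,0],[0,0,0],0.3]])

```text
clock: 4.2
tcp_pos: [0.5421, -0.2013, 0.043]
tcp_rot: [180.0, -0.0, 11.4]
ft_force: [0.1, 0.2, 0.5]
grip_width: 0.569
grip_force: 0.0
```

```bash
python3 - <<'E'
from h import *
st()
E
```

```text
4.2 p [ 0.5421 -0.2013  0.043 ] r [ 1.7999e+02 -1.0000e-02  1.1370e+01] q1,q7 [ 23.7 -72.4] F [0.1 0.2 0.5] T [-0.02 -0.04  0.02] w 50.0 gf 0.0
```

send_rows(deltas=[[[0,0,0],[0,0,0],0.3],[[0,0,0],[0,0,0],0.3],[[0,0,0],[0,0,0],0.3],[[0,0,0],[0,0,0],0.3],[[0,0,0],[0,0,0],0.3]])

```text
clock: 4.7
tcp_pos: [0.5419, -0.2011, 0.0427]
tcp_rot: [-180.0, 0.0, 11.4]
ft_force: [-0.7, 1.0, 3.1]
grip_width: 0.408
grip_force: 30.0
```

send_rows(deltas=[[[0,0,-10],[0,0,0],0.3],[[0,0,-30],[0,0,0],0.3],[[0,0,-55],[0,0,0],0.3],[[0,0,-80],[0,0,0],0.3],[[0,0,-100],[0,0,0],0.3]])

```text
clock: 5.2
tcp_pos: [0.5419, -0.2015, 0.1442]
tcp_rot: [180.0, -0.0, 11.4]
ft_force: [-0.2, 0.1, -3.5]
grip_width: 0.403
grip_force: 30.0
```

```bash
python3 - <<'E'
from h import *
st(); c=cap('wrist'); P=cloud(c); s=arm.observe(); p=s['tcp_pos']; y=np.radians(s['tcp_rot'][2])
k=p[:2]+.075*np.array([np.cos(y),np.sin(y)])
face(P,k,.03,p[2]+.045,p[2]+.065); face(P,p[:2],.03,p[2]+.02,p[2]+.045)
cv2.imwrite('pics/held.png',c['frame'][:,:,::-1])
E
```

```text
5.2 p [ 0.5419 -0.2015  0.1442] r [ 1.7998e+02 -2.0000e-02  1.1350e+01] q1,q7 [ 25.4 -70.2] F [-0.2  0.1 -3.5] T [-0.01  0.02 -0.03] w 35.5 gf 30.0
n 4842 z 0.1969 rect [ 614.9 -189.    21.4   21.2   28.4] mean [ 615.  -188.9]
n 7797 z 0.1772 rect [ 545.5 -201.7   29.3   57.6   12. ] mean [ 550.7 -201. ]
```

View pics/held.png

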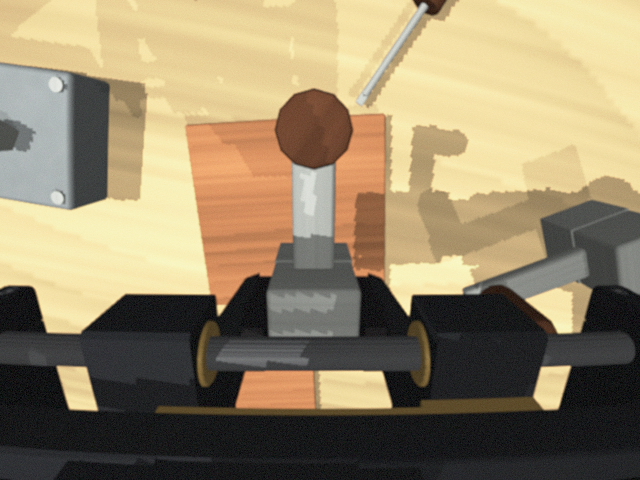

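Held squarely: knob at (314,128) and hub gripped between the pads at (314,305). I move to the shaft while turning about +148°.

send_rows(deltas=[[[15,-44,0],[0,0,-8],0.3],[[30,-88,0],[0,0,-16],0.3],[[45,-132,0],[0,0,-24],0.3],[[60,-178,0],[0,0,-32],0.3],[[76,-223,0],[0,0,-40],0.3]])

```text
clock: 5.75
tcp_pos: [0.572, 0.0338, 0.1422]
tcp_rot: [-180.0, 0.0, 51.7]
ft_force: [1.9, -0.9, -4.8]
grip_width: 0.407
grip_force: 30.0
```

send_rows(deltas=[[[0,0,0],[0,0,-8],0.3],[[0,0,0],[0,0,-16],0.3],[[0,0,0],[0,0,-24],0.3],[[0,0,0],[0,0,-32],0.3],[[0,0,0],[0,0,-40],0.3]])

```text
clock: 6.25
tcp_pos: [0.5721, 0.0319, 0.142]
tcp_rot: [-179.9, 0.0, 91.7]
ft_force: [-0.6, 0.6, -4.5]
grip_width: 0.404
grip_force: 30.0
```

send_rows(deltas=[[[0,0,0],[0,0,-8],0.3],[[0,0,0],[0,0,-16],0.3],[[0,0,0],[0,0,-24],0.3],[[0,0,0],[0,0,-32],0.3],[[0,0,0],[0,0,-40],0.3]])

```text
clock: 6.75
tcp_pos: [0.5721, 0.0318, 0.142]
tcp_rot: [-179.9, -0.0, 131.7]
ft_force: [0.1, -0.6, -4.0]
grip_width: 0.406
grip_force: 30.0
```

send_rows(deltas=[[[0,0,0],[0,0,-8],0.3],[[0,0,0],[0,0,-16],0.3],[[0,0,0],[0,0,-24],0.3],[[0,0,0],[0,0,-27.6],0.3],[[0,0,0],[0,0,-27.6],0.3]])

```text
clock: 7.25
tcp_pos: [0.5721, 0.0317, 0.1419]
tcp_rot: [-180.0, -0.1, 158.9]
ft_force: [0.0, 0.0, -4.5]
grip_width: 0.407
grip_force: 30.0
```

```bash
python3 - <<'E'
from h import *
st(); go(.5729,.0332,.104,159)
c=cap('top'); g=c['frame'][150:280,220:420,::-1]; cv2.imwrite('pics/t2.png',cv2.resize(g,None,fx=4,fy=4,interpolation=cv2.INTER_CUBIC))
E
```

```text
7.25 p [0.5721 0.0317 0.1419] r [-1.7997e+02 -6.0000e-02  1.5895e+02] q1,q7 [27.1 32.3] F [ 0.   0.  -4.5] T [ 0.03 -0.2   0.01] w 35.8 gf 30.0
d [-0.2  1.7 37.9] rot [-0.03 -0.06 -0.05]
```

send_rows(deltas=[[[0,2,12],[0,0,0],0.3],[[0,2,24],[0,0,0],0.3],[[0,2,32],[0,0,0],0.3],[[0,2,36],[0,0,0],0.3],[[0,2,38],[0,0,0],0.3]])

```text
clock: 7.8
tcp_pos: [0.573, 0.0343, 0.1039]
tcp_rot: [-180.0, -0.1, 159.0]
ft_force: [0.0, 0.3, -3.9]
grip_width: 0.404
grip_force: 30.0
```

send_rows(deltas=[[[0,0,1],[0,0,0],0.3],[[0,0,2],[0,0,0],0.3],[[0,0,3],[0,0,0],0.3],[[0,0,4],[0,0,0],0.3],[[0,0,4.5],[0,0,0],0.3]])

```text
clock: 8.3
tcp_pos: [0.5733, 0.0342, 0.1002]
tcp_rot: [180.0, 0.0, 159.0]
ft_force: [0.5, -0.5, -4.4]
grip_width: 0.406
grip_force: 30.0
```

```bash
python3 - <<'E'
from h import *
st()
E
```

```text
8.3 p [0.5733 0.0342 0.1002] r [1.8000e+02 1.0000e-02 1.5896e+02] q1,q7 [25.1 29.8] F [ 0.5 -0.5 -4.4] T [-0.   -0.19 -0.  ] w 35.7 gf 30.0
```

send_rows(deltas=[[[0,-0.5,0.5],[0,0,0],0.3],[[0,-0.5,1],[0,0,0],0.3],[[0,-0.5,1.5],[0,0,0],0.3],[[0,-0.5,2],[0,0,0],0.3],[[0,-0.5,2.5],[0,0,0],0.3]])

```text
clock: 8.8
tcp_pos: [0.5731, 0.0338, 0.0977]
tcp_rot: [180.0, -0.0, 159.0]
ft_force: [0.5, -0.1, -4.0]
grip_width: 0.402
grip_force: 30.0
```

```bash
python3 - <<'E'
from h import *
st()
E
```

```text
8.8 p [0.5731 0.0338 0.0977] r [180.    -0.   158.97] q1,q7 [25.  29.7] F [ 0.5 -0.1 -4. ] T [-0.01 -0.17 -0.05] w 35.4 gf 30.0
```

send_rows(deltas=[[[0,0,0.5],[0,0,0],0.3],[[0,0,1],[0,0,0],0.3],[[0,0,1.5],[0,0,0],0.3],[[0,0,2],[0,0,0],0.3],[[0,0,2.5],[0,0,0],0.3]])

```text
clock: 9.3
tcp_pos: [0.5731, 0.0338, 0.0952]
tcp_rot: [-180.0, -0.0, 159.0]
ft_force: [0.4, -0.4, -3.8]
grip_width: 0.407
grip_force: 30.0
```

```bash
python3 - <<'E'
from h import *
st()
E
```

```text
9.3 p [0.5731 0.0338 0.0952] r [-180.     -0.    158.97] q1,q7 [24.9 29.6] F [ 0.4 -0.4 -3.8] T [ 0.07 -0.12 -0.07] w 35.8 gf 30.0
```

send_rows(deltas=[[[0,0,0.8],[0,0,0],0.3],[[0,0,1.6],[0,0,0],0.3],[[0,0,2.4],[0,0,0],0.3],[[0,0,3.2],[0,0,0],0.3],[[0,0,4],[0,0,0],0.3]])

```text
clock: 9.8
tcp_pos: [0.5731, 0.0338, 0.0911]
tcp_rot: [-180.0, -0.0, 159.0]
ft_force: [0.4, 0.3, -2.8]
grip_width: 0.41
grip_force: 30.0
```

```bash
python3 - <<'E'
from h import *
st()
E
```

```text
9.8 p [0.5731 0.0338 0.0911] r [-180.     -0.    158.97] q1,q7 [24.7 29.3] F [ 0.4  0.3 -2.8] T [-0.01 -0.2   0.02] w 36.1 gf 30.0
```

send_rows(deltas=[[[0,0,2],[0,0,0],0.3],[[0,0,4],[0,0,0],0.3],[[0,0,6],[0,0,0],0.3],[[0,0,8],[0,0,0],0.3],[[0,0,10],[0,0,0],0.3]])

```text
clock: 10.3
tcp_pos: [0.5731, 0.0338, 0.081]
tcp_rot: [180.0, -0.0, 159.0]
ft_force: [0.5, 0.1, -3.7]
grip_width: 0.404
grip_force: 30.0
```

send_rows(deltas=[[[0,0,0.4],[0,0,0],0.3],[[0,0,0.8],[0,0,0],0.3],[[0,0,1.2],[0,0,0],0.3],[[0,0,1.6],[0,0,0],0.3],[[0,0,2],[0,0,0],0.3]])

```text
clock: 10.8
tcp_pos: [0.5731, 0.0337, 0.0792]
tcp_rot: [-180.0, 0.0, 159.0]
ft_force: [-0.8, 0.1, -4.7]
grip_width: 0.409
grip_force: 30.0
```

```bash
python3 - <<'E'
from h import *
st()
E
```

```text
10.8 p [0.5731 0.0337 0.0792] r [-180.      0.    158.97] q1,q7 [24.2 28.7] F [-0.8  0.1 -4.7] T [-0.05 -0.19 -0.02] w 36.0 gf 30.0
```

send_rows(deltas=[[[0,0,0.3],[0,0,0],0.3],[[0,0,0.6],[0,0,0],0.3],[[0,0,0.9],[0,0,0],0.3],[[0,0,1.2],[0,0,0],0.3],[[0,0,1.5],[0,0,0],0.3]])

```text
clock: 11.3
tcp_pos: [0.5732, 0.0338, 0.0777]
tcp_rot: [-180.0, 0.0, 159.0]
ft_force: [-0.9, -1.3, -1.1]
grip_width: 0.401
grip_force: 30.0
```

```bash
python3 - <<'E'
from h import *
st()
E
```

```text
11.3 p [0.5732 0.0338 0.0777] r [-180.      0.    158.97] q1,q7 [24.2 28.6] F [-0.9 -1.3 -1.1] T [-0.05 -0.07 -0.  ] w 35.3 gf 30.0
```

Contact is felt at the bottom, so the crank is home. I start winding clockwise (+ about tool z).

send_rows(deltas=[[[0,0,0],[0,0,4],0.3],[[0,0,0],[0,0,9],0.3],[[0,0,0],[0,0,15],0.3],[[0,0,0],[0,0,21],0.3],[[0,0,0],[0,0,27],0.3]])

```text
clock: 11.8
tcp_pos: [0.5734, 0.0339, 0.0778]
tcp_rot: [180.0, 0.0, 131.8]
ft_force: [1.3, 0.8, -5.2]
grip_width: 0.407
grip_force: 30.0
```

```bash
python3 - <<'E'
from h import *
st()
c0=dict(np.load('/tmp/top.npz')); P=cloud(c0)
# carriage/stop along slide: heights at x~.572+-.035, y .25-.45
m=(abs(P[...,0]-.545)<.01)&(P[...,1]>.2)&(P[...,1]<.46)
q=P[m]
for y in np.arange(.22,.45,.006):
    k=abs(q[:,1]-y)<.003
    if k.any(): print(round(y,3),np.round(np.median(q[k,2]),3),end=' | ')
E
```

```text
11.8 p [0.5734 0.0339 0.0778] r [1.7996e+02 2.0000e-02 1.3176e+02] q1,q7 [20.3  5.2] F [ 1.3  0.8 -5.2] T [ 0.02 -0.36  0.18] w 35.9 gf 30.0
0.22 0.018 | 0.226 0.015 | 0.232 0.015 | 0.238 0.016 | 0.244 0.016 | 0.25 0.019 | 0.256 0.016 | 0.262 0.016 | 0.268 0.018 | 0.274 0.017 | 0.28 0.021 | 0.286 0.022 | 0.292 0.044 | 0.298 0.055 | 0.304 0.056 | 0.31 0.062 | 0.316 0.108 | 0.322 0.116 | 0.328 0.12 | 0.334 0.118 | 0.34 0.116 | 0.346 0.114 | 0.358 0.06 | 0.364 0.048 | 0.376 0.024 | 0.382 0.02 | 0.388 0.02 | 0.394 0.021 | 0.4 0.022 | 0.406 0.019 | 0.412 0.031 | 0.418 0.045 | 0.424 0.044 | 0.43 0.044 | 0.436 0.045 | 0.442 0.043 |
```

send_rows(deltas=[[[0,0,0],[0,0,8],0.3],[[0,0,0],[0,0,16],0.3],[[0,0,0],[0,0,24],0.3],[[0,0,0],[0,0,32],0.3],[[0,0,0],[0,0,40],0.3]])

```text
clock: 12.3
tcp_pos: [0.5739, 0.0341, 0.0778]
tcp_rot: [179.9, -0.0, 91.7]
ft_force: [3.0, 0.3, -7.0]
grip_width: 0.404
grip_force: 30.0
```

```bash
python3 - <<'E'
from h import *
st()
E
```

```text
12.3 p [0.5739 0.0341 0.0778] r [ 1.799e+02 -3.000e-02  9.169e+01] q1,q7 [ 13.9 -28.6] F [ 3.   0.3 -7. ] T [-0.08 -0.74  0.22] w 35.5 gf 30.0
```

send_rows(deltas=[[[0,0,0],[0,0,7],0.3],[[0,0,0],[0,0,14],0.3],[[0,0,0],[0,0,21],0.3],[[0,0,0],[0,0,28],0.3],[[0,0,0],[0,0,33],0.3]])

```text
clock: 12.8
tcp_pos: [0.5744, 0.034, 0.0778]
tcp_rot: [179.9, -0.1, 58.8]
ft_force: [3.1, -0.5, -7.7]
grip_width: 0.407
grip_force: 30.0
```

```bash
cat >> h.py <<'E'
def gap():
    c=cap('top'); P=cloud(c); m=(abs(P[...,0]-.545)<.012)&(P[...,1]>.2)&(P[...,1]<.46); q=P[m]
    for y in np.arange(.36,.43,.003):
        k=abs(q[:,1]-y)<.002
        if k.any(): print(round(y,3),np.round(np.median(q[k,2]),3),end=' | ')
E
python3 - <<'E'
from h import *
st(); gap()
E
```

```text
12.8 p [0.5744 0.034  0.0778] r [ 1.7988e+02 -1.0000e-01  5.8760e+01] q1,q7 [  8.2 -55.8] F [ 3.1 -0.5 -7.7] T [-0.18 -0.94  0.15] w 35.8 gf 30.0
0.36 0.118 | 0.363 0.117 | 0.366 0.115 | 0.369 0.111 | 0.384 0.054 | 0.387 0.051 | 0.39 0.048 | 0.393 0.044 | 0.399 0.021 | 0.402 0.022 | 0.405 0.019 | 0.408 0.014 | 0.411 0.025 | 0.414 0.035 | 0.417 0.043 | 0.42 0.044 | 0.423 0.044 | 0.426 0.044 | 0.429 0.044 |
```

send_rows(deltas=[[[0,0,0],[0,0,8],0.3],[[0,0,0],[0,0,16],0.3],[[0,0,0],[0,0,24],0.3],[[0,0,0],[0,0,31],0.3],[[0,0,0],[0,0,38],0.3]])

```text
clock: 13.35
tcp_pos: [0.5746, 0.0335, 0.0778]
tcp_rot: [179.9, -0.2, 20.8]
ft_force: [5.4, -1.6, -9.5]
grip_width: 0.403
grip_force: 30.0
```

```bash
python3 - <<'E'
from h import *
st(); gap()
E
```

```text
13.35 p [0.5746 0.0335 0.0778] r [ 1.7994e+02 -1.6000e-01  2.0820e+01] q1,q7 [  1.3 -86.7] F [ 5.4 -1.6 -9.5] T [-0.44 -1.14  0.15] w 35.4 gf 30.0
0.36 0.12 | 0.363 0.119 | 0.366 0.12 | 0.369 0.12 | 0.372 0.116 | 0.375 0.116 | 0.378 0.114 | 0.396 0.052 | 0.399 0.049 | 0.402 0.048 | 0.408 0.026 | 0.411 0.029 | 0.414 0.034 | 0.417 0.045 | 0.42 0.044 | 0.423 0.045 | 0.426 0.044 | 0.429 0.045 |
```

send_rows(deltas=[[[0,0,0],[0,0,2.5],0.3],[[0,0,0],[0,0,5],0.3],[[0,0,0],[0,0,7.5],0.3],[[0,0,0],[0,0,10],0.3],[[0,0,0],[0,0,12],0.3]])

```text
clock: 13.9
tcp_pos: [0.5747, 0.0333, 0.0779]
tcp_rot: [180.0, -0.2, 9.0]
ft_force: [5.2, -2.0, -8.2]
grip_width: 0.404
grip_force: 30.0
```

```bash
python3 - <<'E'
from h import *
st()
E
```

```text
13.9 p [0.5747 0.0333 0.0779] r [ 1.7996e+02 -1.7000e-01  9.0000e+00] q1,q7 [ -1.  -96.1] F [ 5.2 -2.  -8.2] T [-0.53 -1.13  0.16] w 35.5 gf 30.0
```

send_rows(deltas=[[[0,0,0],[0,0,1],0.3],[[0,0,0],[0,0,2],0.3],[[0,0,0],[0,0,3],0.3],[[0,0,0],[0,0,4],0.3],[[0,0,0],[0,0,5],0.3]])

```text
clock: 14.4
tcp_pos: [0.5747, 0.0333, 0.0778]
tcp_rot: [180.0, -0.2, 4.0]
ft_force: [5.2, -1.9, -7.6]
grip_width: 0.405
grip_force: 30.0
```

```bash
python3 - <<'E'
from h import *
st(); gap()
E
```

```text
14.4 p [0.5747 0.0333 0.0778] r [ 1.7997e+02 -1.7000e-01  4.0500e+00] q1,q7 [  -1.9 -100.1] F [ 5.2 -1.9 -7.6] T [-0.5  -1.15  0.1 ] w 35.7 gf 30.0
0.36 0.116 | 0.363 0.121 | 0.366 0.12 | 0.369 0.12 | 0.372 0.12 | 0.375 0.117 | 0.378 0.116 | 0.381 0.113 | 0.384 0.106 | 0.399 0.052 | 0.402 0.049 | 0.405 0.048 | 0.408 0.044 | 0.411 0.033 | 0.414 0.041 | 0.417 0.045 | 0.42 0.045 | 0.423 0.045 | 0.426 0.045 | 0.429 0.044 |
```

Still a small gap and no torque rise yet, so I go on in small steps.

send_rows(deltas=[[[0,0,0],[0,0,1],0.3],[[0,0,0],[0,0,2],0.3],[[0,0,0],[0,0,3],0.3],[[0,0,0],[0,0,4],0.3],[[0,0,0],[0,0,5],0.3]])

```text
clock: 14.95
tcp_pos: [0.5747, 0.0333, 0.0779]
tcp_rot: [180.0, -0.2, -0.9]
ft_force: [4.3, -2.2, -8.1]
grip_width: 0.406
grip_force: 30.0
```

```bash
python3 - <<'E'
from h import *
st()
E
```

```text
14.95 p [0.5747 0.0333 0.0779] r [179.98  -0.18  -0.95] q1,q7 [  -2.9 -104.1] F [ 4.3 -2.2 -8.1] T [-0.54 -1.14  0.18] w 35.7 gf 30.0
```

send_rows(deltas=[[[0,0,0],[0,0,0.7],0.3],[[0,0,0],[0,0,1.4],0.3],[[0,0,0],[0,0,2.1],0.3],[[0,0,0],[0,0,2.8],0.3],[[0,0,0],[0,0,3],0.3]])

```text
clock: 15.45
tcp_pos: [0.5746, 0.0332, 0.0778]
tcp_rot: [180.0, -0.2, -3.9]
ft_force: [5.1, -2.2, -7.9]
grip_width: 0.405
grip_force: 30.0
```

```bash
python3 - <<'E'
from h import *
st(); gap()
E
```

```text
15.45 p [0.5746 0.0332 0.0778] r [ 1.7999e+02 -1.7000e-01 -3.9300e+00] q1,q7 [  -3.4 -106.5] F [ 5.1 -2.2 -7.9] T [-0.56 -1.11  0.14] w 35.7 gf 30.0
0.36 0.112 | 0.363 0.119 | 0.366 0.123 | 0.369 0.121 | 0.372 0.121 | 0.375 0.12 | 0.378 0.118 | 0.381 0.116 | 0.384 0.111 | 0.387 0.116 | 0.402 0.058 | 0.405 0.049 | 0.408 0.047 | 0.411 0.042 | 0.414 0.041 | 0.417 0.045 | 0.42 0.045 | 0.423 0.045 | 0.426 0.044 | 0.429 0.045 |
```

send_rows(deltas=[[[0,0,0],[0,0,0.8],0.3],[[0,0,0],[0,0,1.6],0.3],[[0,0,0],[0,0,2.4],0.3],[[0,0,0],[0,0,3.2],0.3],[[0,0,0],[0,0,4],0.3]])

```text
clock: 16.0
tcp_pos: [0.5747, 0.0332, 0.0779]
tcp_rot: [-180.0, -0.2, -7.9]
ft_force: [5.1, -2.8, -9.0]
grip_width: 0.407
grip_force: 30.0
```

```bash
python3 - <<'E'
from h import *
st()
E
```

```text
16.0 p [0.5747 0.0332 0.0779] r [-180.     -0.18   -7.94] q1,q7 [  -4.2 -109.7] F [ 5.1 -2.8 -9. ] T [-0.58 -1.07  0.17] w 35.8 gf 30.0
```

send_rows(deltas=[[[0,0,0],[0,0,0.8],0.3],[[0,0,0],[0,0,1.6],0.3],[[0,0,0],[0,0,2.4],0.3],[[0,0,0],[0,0,3],0.3],[[0,0,0],[0,0,3],0.3]])

```text
clock: 16.5
tcp_pos: [0.5746, 0.0331, 0.0779]
tcp_rot: [-180.0, -0.2, -10.9]
ft_force: [5.7, -2.4, -7.5]
grip_width: 0.408
grip_force: 30.0
```

```bash
python3 - <<'E'
from h import *
st(); gap()
E
```

```text
16.5 p [0.5746 0.0331 0.0779] r [-180.     -0.18  -10.93] q1,q7 [  -4.8 -112. ] F [ 5.7 -2.4 -7.5] T [-0.64 -1.06  0.13] w 35.9 gf 30.0
0.36 0.11 | 0.363 0.115 | 0.366 0.12 | 0.369 0.121 | 0.372 0.12 | 0.375 0.12 | 0.378 0.119 | 0.381 0.118 | 0.384 0.115 | 0.387 0.113 | 0.402 0.058 | 0.405 0.053 | 0.408 0.049 | 0.411 0.045 | 0.414 0.043 | 0.417 0.043 | 0.42 0.044 | 0.423 0.045 | 0.426 0.044 | 0.429 0.044 |
```

send_rows(deltas=[[[0,0,0],[0,0,0.8],0.3],[[0,0,0],[0,0,1.6],0.3],[[0,0,0],[0,0,2.4],0.3],[[0,0,0],[0,0,3.2],0.3],[[0,0,0],[0,0,4],0.3]])

```text
clock: 17.05
tcp_pos: [0.5746, 0.0331, 0.0779]
tcp_rot: [-180.0, -0.2, -14.9]
ft_force: [5.1, -3.8, -7.5]
grip_width: 0.403
grip_force: 30.0
```

```bash
python3 - <<'E'
from h import *
s=st()
c=cap('top'); g=c['frame'][180:260,100:220,::-1]; cv2.imwrite('pics/t3.png',cv2.resize(g,None,fx=6,fy=6,interpolation=cv2.INTER_CUBIC))
E
```

```text
17.05 p [0.5746 0.0331 0.0779] r [-179.99   -0.18  -14.95] q1,q7 [  -5.6 -115.2] F [ 5.1 -3.8 -7.5] T [-0.62 -1.07  0.21] w 35.5 gf 30.0
```

View pics/t3.png

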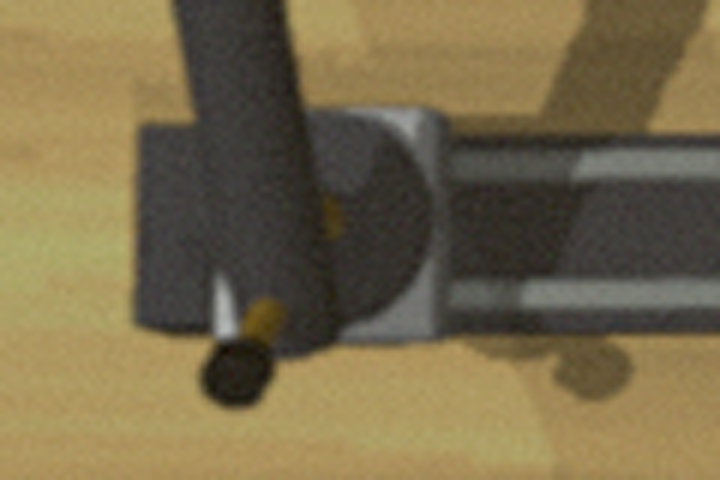

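The carriage, with its rear edge at (445,220) in the crop, sits at or just short of the stop near (215,230). I keep feeling for it.

send_rows(deltas=[[[0,0,0],[0,0,0.6],0.3],[[0,0,0],[0,0,1.2],0.3],[[0,0,0],[0,0,1.8],0.3],[[0,0,0],[0,0,2.4],0.3],[[0,0,0],[0,0,3],0.3]])

```text
clock: 17.6
tcp_pos: [0.5746, 0.0331, 0.0778]
tcp_rot: [-180.0, -0.2, -17.9]
ft_force: [5.6, -3.6, -8.3]
grip_width: 0.409
grip_force: 30.0
```

```bash
python3 - <<'E'
from h import *
s=st()
E
```

```text
17.6 p [0.5746 0.0331 0.0778] r [-1.7999e+02 -1.7000e-01 -1.7920e+01] q1,q7 [  -6.1 -117.6] F [ 5.6 -3.6 -8.3] T [-0.66 -1.02  0.31] w 36.0 gf 30.0
```

send_rows(deltas=[[[0,0,0],[0,0,0.6],0.3],[[0,0,0],[0,0,1.2],0.3],[[0,0,0],[0,0,1.8],0.3],[[0,0,0],[0,0,2.4],0.3],[[0,0,0],[0,0,3],0.3]])

```text
clock: 18.1
tcp_pos: [0.5746, 0.0331, 0.0778]
tcp_rot: [-180.0, -0.2, -20.8]
ft_force: [4.9, -3.4, -8.0]
grip_width: 0.405
grip_force: 30.2
```

```bash
python3 - <<'E'
from h import *
s=st()
E
```

```text
18.1 p [0.5746 0.0331 0.0778] r [-180.     -0.19  -20.81] q1,q7 [  -6.7 -119.9] F [ 4.9 -3.4 -8. ] T [-0.7  -1.08  0.86] w 35.6 gf 30.2
```

Torque rose to 0.86 N m, so the stop is reached. I back off at once, then lift.

send_rows(deltas=[[[0,0,0],[0,0,-2],0.3],[[0,0,0],[0,0,-4],0.3],[[0,0,0],[0,0,-6],0.3],[[0,0,0],[0,0,-7],0.3],[[0,0,0],[0,0,-7],0.3]])

```text
clock: 18.6
tcp_pos: [0.5743, 0.0329, 0.078]
tcp_rot: [180.0, -0.1, -14.0]
ft_force: [3.9, -3.6, -5.3]
grip_width: 0.404
grip_force: 30.0
```

```bash
python3 - <<'E'
from h import *
s=st(); gap()
E
```

```text
18.6 p [0.5743 0.0329 0.078 ] r [ 1.800e+02 -1.300e-01 -1.395e+01] q1,q7 [  -5.3 -114.4] F [ 3.9 -3.6 -5.3] T [-0.75 -0.92 -0.02] w 35.5 gf 30.0
0.36 0.108 | 0.363 0.112 | 0.366 0.116 | 0.369 0.118 | 0.372 0.122 | 0.375 0.119 | 0.378 0.121 | 0.381 0.118 | 0.384 0.115 | 0.387 0.112 | 0.39 0.111 | 0.405 0.055 | 0.408 0.048 | 0.411 0.047 | 0.414 0.045 | 0.417 0.045 | 0.42 0.044 | 0.423 0.045 | 0.426 0.045 | 0.429 0.045 |
```

send_rows(deltas=[[[0,0,-2],[0,0,0],0.3],[[0,0,-4],[0,0,0],0.3],[[0,0,-7],[0,0,0],0.3],[[0,0,-10],[0,0,0],0.3],[[0,0,-13],[0,0,0],0.3]])

```text
clock: 19.15
tcp_pos: [0.5742, 0.0335, 0.0908]
tcp_rot: [-180.0, -0.1, -13.9]
ft_force: [5.0, -1.6, -9.0]
grip_width: 0.405
grip_force: 30.0
```

send_rows(deltas=[[[0,0,-4],[0,0,0],0.3],[[0,0,-9],[0,0,0],0.3],[[0,0,-20],[0,0,0],0.3],[[0,0,-38],[0,0,0],0.3],[[0,0,-53],[0,0,0],0.3]])

```text
clock: 19.65
tcp_pos: [0.5726, 0.0343, 0.1449]
tcp_rot: [-180.0, 0.1, -14.0]
ft_force: [0.6, -0.1, -4.2]
grip_width: 0.405
grip_force: 30.0
```

```bash
python3 - <<'E'
from h import *
s=st(); go(.547,-.181,.144); gap()
E
```

```text
19.65 p [0.5726 0.0343 0.1449] r [-1.7998e+02  5.0000e-02 -1.3970e+01] q1,q7 [  -5.2 -114. ] F [ 0.6 -0.1 -4.2] T [0.03 0.05 0.05] w 35.7 gf 30.0
d [ 27.2 215.2   0.8] rot [-0.02  0.05 -0.  ]
0.36 0.11 | 0.363 0.113 | 0.366 0.116 | 0.369 0.12 | 0.372 0.12 | 0.375 0.121 | 0.378 0.12 | 0.381 0.116 | 0.384 0.115 | 0.387 0.114 | 0.39 0.11 | 0.405 0.054 | 0.408 0.049 | 0.411 0.049 | 0.414 0.044 | 0.417 0.044 | 0.42 0.045 | 0.423 0.044 | 0.426 0.045 | 0.429 0.044 |
```

send_rows(deltas=[[[5,44,0],[0,0,0],0.3],[[10,88,0],[0,0,0],0.3],[[15,132,0],[0,0,0],0.3],[[20,176,0],[0,0,0],0.3],[[26,218,0],[0,0,0],0.3]])

```text
clock: 20.2
tcp_pos: [0.5446, -0.1856, 0.1439]
tcp_rot: [-180.0, 0.0, -14.0]
ft_force: [0.9, -1.1, -5.0]
grip_width: 0.409
grip_force: 30.0
```

send_rows(deltas=[[[0,0,25],[0,0,0],0.3],[[0,0,50],[0,0,0],0.3],[[0,0,75],[0,0,0],0.3],[[0,0,90],[0,0,0],0.3],[[0,0,95],[0,0,0],0.3]])

```text
clock: 20.7
tcp_pos: [0.5444, -0.1834, 0.0473]
tcp_rot: [-180.0, 0.2, -14.0]
ft_force: [0.1, 1.0, -4.7]
grip_width: 0.408
grip_force: 30.0
```

```bash
python3 - <<'E'
from h import *
s=st()
E
```

```text
20.7 p [ 0.5444 -0.1834  0.0473] r [-1.7998e+02  1.6000e-01 -1.4000e+01] q1,q7 [ 15.6 -91.6] F [ 0.1  1.  -4.7] T [ 0.08  0.08 -0.01] w 35.9 gf 30.0
```

send_rows(deltas=[[[0,0,1],[0,0,0],0.3],[[0,0,2],[0,0,0],0.3],[[0,0,3],[0,0,0],0.3],[[0,0,3.5],[0,0,0],0.3],[[0,0,4],[0,0,0],0.3]])

```text
clock: 21.2
tcp_pos: [0.5458, -0.1842, 0.0452]
tcp_rot: [180.0, -0.0, -14.0]
ft_force: [0.1, 1.2, -3.6]
grip_width: 0.406
grip_force: 30.0
```

```bash
python3 - <<'E'
from h import *
s=st()
E
```

```text
21.2 p [ 0.5458 -0.1842  0.0452] r [ 1.800e+02 -5.000e-02 -1.403e+01] q1,q7 [ 15.6 -91.6] F [ 0.1  1.2 -3.6] T [0.07 0.03 0.02] w 35.7 gf 30.0
```

send_rows(deltas=[[[0,0,0.5],[0,0,0],0.3],[[0,0,1],[0,0,0],0.3],[[0,0,1.5],[0,0,0],0.3],[[0,0,2],[0,0,0],0.3],[[0,0,2.3],[0,0,0],0.3]])

```text
clock: 21.7
tcp_pos: [0.5455, -0.1841, 0.0427]
tcp_rot: [180.0, 0.0, -14.0]
ft_force: [-2.0, 0.4, 3.9]
grip_width: 0.407
grip_force: 30.0
```

```bash
python3 - <<'E'
from h import *
s=st()
E
```

```text
21.7 p [ 0.5455 -0.1841  0.0427] r [ 1.800e+02  1.000e-02 -1.404e+01] q1,q7 [ 15.6 -91.6] F [-2.   0.4  3.9] T [ 0.2   0.48 -0.05] w 35.8 gf 30.0
```

Standing on the board. I release and back away.

send_rows(deltas=[[[0,0,0],[0,0,0],0.6],[[0,0,0],[0,0,0],0.8],[[0,0,0],[0,0,0],0.8],[[0,0,0],[0,0,0],0.8],[[0,0,0],[0,0,0],0.8]])

```text
clock: 22.2
tcp_pos: [0.5456, -0.1841, 0.0425]
tcp_rot: [180.0, -0.0, -14.0]
ft_force: [0.1, 0.5, -0.9]
grip_width: 0.798
grip_force: 0.0
```

send_rows(deltas=[[[0,0,0],[0,0,0],0.9],[[0,0,-15],[0,0,0],0.9],[[0,0,-45],[0,0,0],0.9],[[0,0,-85],[0,0,0],0.9],[[0,0,-130],[0,0,0],0.9]])

```text
clock: 22.7
tcp_pos: [0.5448, -0.1839, 0.1742]
tcp_rot: [-180.0, 0.1, -14.0]
ft_force: [0.7, -0.7, -0.5]
grip_width: 0.901
grip_force: 0.0
```

send_rows(deltas=[[[0,0,-30],[0,0,0],0.9],[[0,0,-80],[0,0,0],0.9],[[0,0,-80],[0,0,0],0.9],[[0,0,-80],[0,0,0],0.9],[[0,0,-80],[0,0,0],0.9]])

```text
clock: 23.2
tcp_pos: [0.5447, -0.1838, 0.2519]
tcp_rot: [-180.0, 0.1, -14.0]
ft_force: [-0.5, -0.2, -1.1]
grip_width: 0.903
grip_force: 0.0
```

```bash
python3 - <<'E'
from h import *
st()
c=cap('wrist'); P=cloud(c)
face(P,(.545,-.184),.03,.068,.082)
gap()
cv2.imwrite('pics/end.png',c['frame'][:,:,::-1])
s=cap('side'); cv2.imwrite('pics/end_s.png',s['frame'][100:460,160:560,::-1])
E
```

```text
23.2 p [ 0.5447 -0.1838  0.2519] r [-1.800e+02  8.000e-02 -1.403e+01] q1,q7 [ 15.7 -90.7] F [-0.5 -0.2 -1.1] T [ 0.02 -0.03  0.01] w 79.5 gf 0.0
n 1320 z 0.0758 rect [ 544.3 -186.    35.2   36.1   75.8] mean [ 545.2 -186.2]
0.36 0.11 | 0.363 0.112 | 0.366 0.115 | 0.369 0.12 | 0.372 0.123 | 0.375 0.12 | 0.378 0.119 | 0.381 0.118 | 0.384 0.117 | 0.387 0.11 | 0.39 0.112 | 0.405 0.053 | 0.408 0.049 | 0.411 0.048 | 0.414 0.044 | 0.417 0.045 | 0.42 0.044 | 0.423 0.044 | 0.426 0.044 | 0.429 0.045 |
```

View pics/end.png

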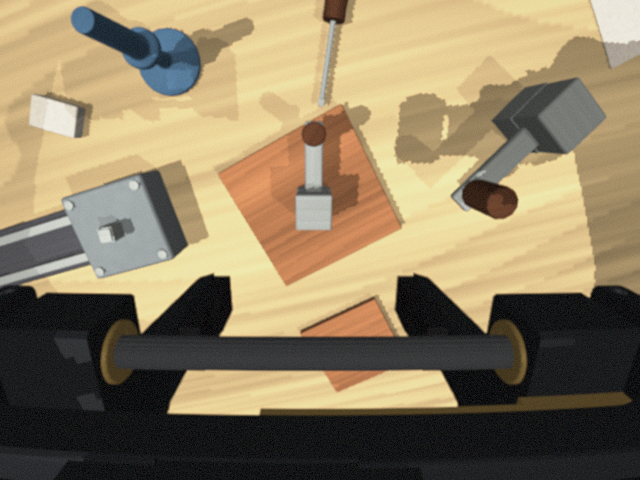

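View pics/end_s.png

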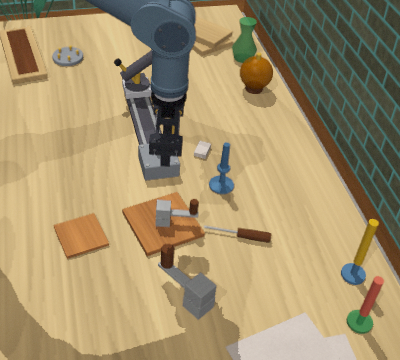

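The crank stands upright at (313,210) near the middle of the larger board, and the bystanders look undisturbed. The carriage is against the stop.

```bash
python3 -c "
from plant import arm
print(arm.hand_in())"
```

```text
the job is handed in; nothing more can be done
None
```

The crank was fitted fully home and wound until I felt the end stop, then lifted off and stood upright near the middle of the larger rest board. The job is handed in at about 23 s, but no verdict came back; torque at the stop peaked at 0.86 N m (about 11 N at the knob) before I backed off.

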